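Set the telescopic lamp over the opened coffee grinder

ROBOT

A 6-joint arm with a two-finger parallel gripper is mounted at the origin on the work surface. World frame = base frame: x ahead of the robot, y to its left, z up, the work surface at z = 0. Lengths are in m, angles in rad, forces in N, time in s.
With the tool pointing down it reaches from about 0.325 to 0.9 m from the base axis. Payload 6.1 kg.
Tool frame: the origin (TCP) lies at the very end of the fingers, on their centre line; the grasp point (between the pads) lies 19 mm behind it (robot.hold_point_z is the z of the grasp point in the tool frame, in m); z points along the fingers, y is the line along which they close (so a half turn about z gives the same grasp; the last joint's range is limited). The gripper opens to 87 mm and grips with 3 to 60 N. Pads are 19 mm wide; open, the fingers measure 117 mm over their backs; the gripper's body (75 mm by 190 mm) begins 51 mm behind the grasp point.
Start: joints at [-1.372, 0.22, 1.526, -0, 1.395, -0.126], TCP at [0.199, -0.592, 0.223] pointing down, gripper open.
Joint ranges: [-2.98, 2.98], [-0.91, 2.08], [0.09, 2.57], [-1.24, 4.39], [0.2, 2.65], [-2.68, 2.68]. Speed limits (rad/s): [2.57, 2.57, 3.01, 3.14, 3.14, 3.14].

INTERFACE

Orientations are given as a unit quaternion [w, x, y, z].
In Python, from cell import robot gives the robot as it stands.
- The arm moves only by the tool move_arm, never from a script. Its argument "moves" is a list of rows, each a list of 3 entries, a list of its own where there are three numbers: the opening, from 0 (shut) to 1 (fully open), then the shift along the tool's x, y, z in m, then the turn, a rotation vector about the tool's x, y, z in degrees. A call has exactly 8 rows; each row shifts and turns the commanded pose from where the row before left it, along the tool's axes as they then stand; what a row does not reach is not made up. A row lasts 1/8 s, in which the tool goes at most 62.5 mm and 10.7 degrees, less where a joint would pass 70% of its speed; a pose out of reach is approached as far as the arm can. A call is refused whole if a number of a shift passes 0.0625 or a number of a turn 10.7, either way. A call with a gripper value outside its range is refused whole. The fingers move at their own pace and stop on an object; the grip force is fixed at half the most. Time passes only in rows, so rows that do not move let the fingers close, or fill a call up. It gives the time, the measured TCP pose, the force, the opening and the grip force at its end, in the units of the state.
- robot.observe(): the state, without advancing time (a new reading comes with each control period).
- robot.grab_frame(name): name is "scene" or "top" or "wrist"; returns a dict with "pixels" (384x512x3 uint8, red, green, blue), "intrinsics" (3x3 intrinsics, pixels), "xyz" and "rotation" of the camera in the world. Camera axes: x right, y down, z forward; pixel columns grow to the right and rows downward; lengths in m; the calibration is good to about 2 mm. A picture is of the moment at which its call begins. There is no depth.
- robot.close_job(): hands the job in; it is judged then, once.
The state is a dict: "t": time; "joints": joint angles; "qd": joint speeds; "tau": joint torques, N m; "tool_pos": TCP position; "tool_rot": TCP orientation; "contact_force": force on the tool from outside, world axes, zero at the start; "wrist_torque": the same for the moment, N m; "gripper_width": finger opening in m; "finger_force": force on a finger pad.
Only numpy, scipy, OpenCV 4.12 (cv2) and the standard library are available. Lean on these libraries where they do the work, as an engineer would, in place of code of your own. Each camera call takes 0.05 s, during which the arm holds its last target. There are 200 camera calls.

TASK

The coffee grinder is opened for repair and needs light. First slide the lamp's telescopic neck out of its boom until the orange lock button clicks out of the hole in the boom; then swing the boom until the lamp head is centred over the grinder's round burr opening; last, switch the lamp on by pressing the red end of the rocker on top of its post fully down. Do not bump the grinder and leave the other things on the table where they are.

Things in the scene. Friction and masses are not known exactly. Their poses are not given: they have to be found in the camera images.
- lamp_base: Fixed heavy cream foot of the desk lamp, a disc 170 mm across and 22 mm high; origin at the centre of its underside. A vertical post 28 mm thick stands on its centre (post axis = z axis through the origin); the cream rocker housing, 66 x 38 mm, its top 244 mm above the table, is the fixed top of the post. Its x axis is the direction in which the boom points when the boom joint reads 0.
- lamp_boom (a joint): Swing of the boom about the post's vertical axis, rad, counter-clockwise seen from above, measured from the x axis of lamp_base; stops at -0.6 and 0.8. A stiff hinge: it takes about 0.4 N m to turn and stays where it is left.
- boom_pivot (a point): Point on the post's axis at the boom's centre height, 215 mm above the table; its x axis points along the boom towards the lamp head, z up. The boom is a level aluminium tube, 26 mm wide and 26 mm high (its top 13 mm above this point), that ends 160 mm from this point.
- lamp_neck (a joint): How far the telescopic neck is slid out of the boom, m: 0 is right in; the lock button springs out when it reads about 0.100 (0.098 to 0.102), 0.102 is the hard stop. Pushing it out takes about 4 to 6 N. The neck is a steel bar 18 mm square on the boom's centre line; once out, it is bare from the boom's end to the tab.
- thumb_tab (a point): Middle of the top edge of the black upright thumb tab fixed on the neck just outside the boom: a plate 36 mm wide (across the boom), 8 mm thick (along the boom), standing 32 mm higher than the top of the boom; 170 mm from boom_pivot along the boom when lamp_neck is 0. Axes as boom_pivot. There is free room behind it, over the boom, to push it outwards with closed fingers.
- lamp_head (a point): Centre of the top of the round cream lamp head at the end of the neck, 90 mm across and 22 mm high, its underside 201 mm above the table; 50 mm further out than the thumb tab, so 320 mm from the post's axis when locked. Axes as boom_pivot.
- button_hole (a point): Centre, at the boom's top face, of the hole through which the lock button comes out; 13 mm long, 140 mm from boom_pivot along the boom. The orange button, 9 mm across, then stands 5 mm proud of the boom.
- lock_button (a joint): Lock button, m: 0 while pressed in under the boom's wall, about 0.008 when it has sprung out and locks the neck.
- lamp_rocker (a joint): Rocker switch on top of the post, rad: 0 is off (red end up), 0.4 is on (red end fully down); it stays where it is left. The rocker is a plate 56 mm long (along the x axis of lamp_base), 28 mm wide, 8 mm thick, pivoting about its middle 254.5 mm above the table; the red half is the one on the -x side of lamp_base, the other half is black. About 1.5 N on the red end turns it.
- rocker_red_end (a point): Point on the top face of the red half of the rocker, 21 mm from its pivot; about 263 mm above the table when off and 254 mm when on.
- grinder: Fixed opened coffee grinder: black body about 150 x 110 mm with the motor sticking out 135 mm from the origin towards its -x and a green circuit board, its highest part, 150 mm high, at its +x side. Origin on the table under the centre of the burr opening.
- burr_opening (a point): Centre of the mouth of the round burr opening (collar 76 mm outside, 60 mm inside diameter, steel burr inside) on top of the grinder, 132 mm above the table.
- screwdriver: Loose bystander: screwdriver, 190 mm, red handle, lying; origin under its middle.
- marker: Loose bystander: blue marker pen, 134 mm, lying; origin under its middle.
- torch: Loose bystander: dark pocket torch, 102 mm long, 25 mm thick, lying near the lamp's foot; origin under its middle.
- cap_a: Loose bystander: black plastic cap, 38 mm across, 22 mm high; origin at the centre of its underside.
- cap_b: Loose bystander: black plastic cap, like cap_a.
- parts_bin: Loose bystander: clear open plastic box, 120 x 90 x 75 mm; origin at the centre of its underside.
- mug: Loose bystander: white mug, 80 mm across, 90 mm high; origin at the centre of its underside.
Mind the look-alikes: they are no part of the job. What is shaped like the grinder but yellow is not meant.

How it is judged:
On the way, in this order (a step that is already met when the one before it is completed fails the run):
1. the neck is slid out and the lock button has clicked out (value of joint lock_button above 0.006 m and value of joint lamp_neck above 0.096 m), for 0.2 s.
2. the lamp head is over the burr opening (horizontal distance between lamp_head and burr_opening below 0.025 m and value of joint lock_button above 0.006 m), for 0.3 s.
3. the lamp is switched on (value of joint lamp_rocker above 0.3 rad), for 0.2 s.
At the end, for the whole second after the job is handed in: The neck is locked out (slid out more than 96 mm, lock button more than 6 mm out of its pressed-in place), the centre of the lamp head is within 25 mm, seen from above, of the centre of the burr opening, the rocker is on (more than 0.3 of its 0.4 rad) and the boom is at rest (all of step 2 and value of joint lamp_neck above 0.096 m and value of joint lamp_rocker above 0.3 rad and velocity of joint lamp_boom between -0.03 and 0.03 rad/s); the robot touches nothing.
It fails at once if the robot pushes against the grinder with more than 5 N (contact force between any of the arm, the fingers and grinder above 5 N).
It fails at once if a loose bystander is moved more than 30 mm (distance of any of screwdriver, marker, torch, cap_a, cap_b, parts_bin, mug from where it was at the start of the episode above 0.03 m).
It also fails if it takes over 56 s, if anything falls off the work surface, if the arm or the gripper's body presses on something with over 40 N, if the wrist force passes 120 N, or if a joint passes its speed limit or range.

## Working session

There is one attempt and no reset: what is moved stays moved. The work goes in short steps, Python scripts to look and compute and a tool call to move; the robot and the scene stay as the last step left them, time stands still between calls to the robot, and variables do not carry over. Pictures are saved under pics/ and viewed, at most 10 in all, crops included, and the job is handed in when it is done.

Besides the shell and the picture viewer there is one more tool, called as name(argument=value, ...) on one line, values as JSON. move_arm: Moves the arm, as the interface text tells. Its arguments: {"type":"object","properties":{"moves":{"type":"array","items":{"type":"array"}}},"required":["moves"]}

```bash
mkdir -p pics; cat > h.py <<'E'
import numpy as np, cv2
from cell import robot
def grab(n,f):
    d=robot.grab_frame(n); cv2.imwrite('pics/'+f+'.png',d['pixels'][:,:,::-1]); np.savez('pics/'+f+'.npz',**{k:np.array(d[k]) for k in d}); return d
def load(f): return np.load('pics/'+f+'.npz')
def rot(d):
    R=np.array(d['rotation'])
    if R.size==4:
        from scipy.spatial.transform import Rotation as Q
        return Q.from_quat(R[[1,2,3,0]]).as_matrix()
    return R
def ray(d,u,v,z):
    r=rot(d)@np.linalg.solve(np.array(d['intrinsics']),[u,v,1.]); o=np.array(d['xyz']); return o+r*(z-o[2])/r[2]
def proj(d,p):
    q=np.array(d['intrinsics'])@(rot(d).T@(np.array(p)-np.array(d['xyz']))); return q[:2]/q[2]
E
python3 - <<'E'
from h import *
a=grab('top','top0');b=grab('scene','scene0')
for d in(a,b): print(d['xyz'],d['rotation'],d['intrinsics'])
print(robot.observe())
E
```

```text
[ 0.30590994 -0.00649587  1.155062  ] [-0.07693107  0.73405147 -0.67056846  0.07475291] [[385.41602888   0.         255.26705409]
 [  0.         385.41602888 188.21951341]
 [  0.           0.           1.        ]]
[1.06651356 0.36113624 1.12889522] [-0.14038327  0.43935356  0.84618506 -0.26689294] [[437.01340282   0.         252.33140172]
 [  0.         437.01340282 193.0286686 ]
 [  0.           0.           1.        ]]
{'t': 0.1, 'joints': array([-1.37208971e+00,  2.21157586e-01,  1.52748177e+00, -8.12041736e-06,
        1.39469102e+00, -1.26106846e-01]), 'qd': array([ 0.0003067 , -0.00101878, -0.00302916, -0.00109094,  0.00157563,
       -0.00012509]), 'tau': array([ 1.54637863e-03, -4.95944810e+01, -3.88520300e+01,  7.01715890e-02,
        5.15030266e-02, -4.95643462e-05]), 'tool_pos': array([ 0.19933785, -0.5917793 ,  0.22154815]), 'tool_rot': array([-8.68143204e-04,  9.86840500e-01,  1.61694379e-01, -3.55267754e-05]), 'contact_force': array([ 0.62618395, -0.25688278,  0.28598323]), 'wrist_torque': array([ 0.02370806,  0.02452048, -0.00647171]), 'finger_force': 0.0, 'gripper_width': 0.08719210935476981}
```

View pics/top0.png

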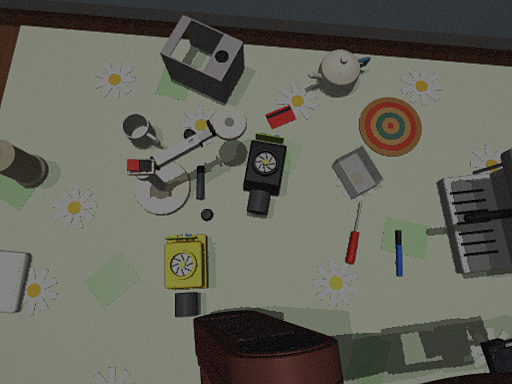

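View pics/scene0.png

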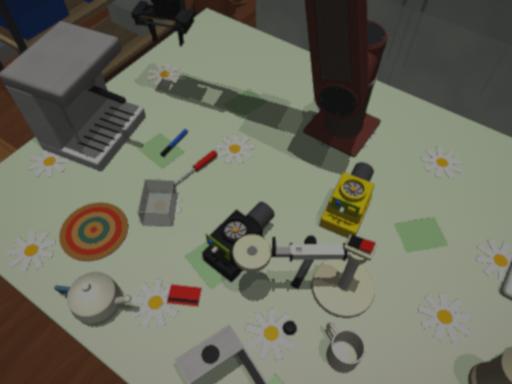

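The top view shows the lamp foot at about (162,188), the rocker at (140,166) and the lamp head at (228,124). There are two grinder candidates: black at (265,162) and yellow at (184,263). The black one with the green board fits the description, and the yellow one is the decoy. There are also red/black look-alikes: the one at (280,117) lies on the table, while the one at (140,166) is on the post and is the rocker. I'll confirm this in an enlarged crop.

```bash
python3 - <<'E'
from h import *
d=load('top0');im=d['pixels'][:,:,::-1]
c=cv2.resize(im[90:240,110:310],None,fx=4,fy=4,interpolation=cv2.INTER_CUBIC)
cv2.imwrite('pics/crop0.png',np.clip(c*1.5,0,255).astype('u1'))
d=load('scene0');im=d['pixels'][:,:,::-1]
c=cv2.resize(im[190:320,200:390],None,fx=4.2,fy=4.2,interpolation=cv2.INTER_CUBIC)
cv2.imwrite('pics/crop1.png',np.clip(c*1.5,0,255).astype('u1'))
E
```

```text
(no output)
```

View pics/crop0.png

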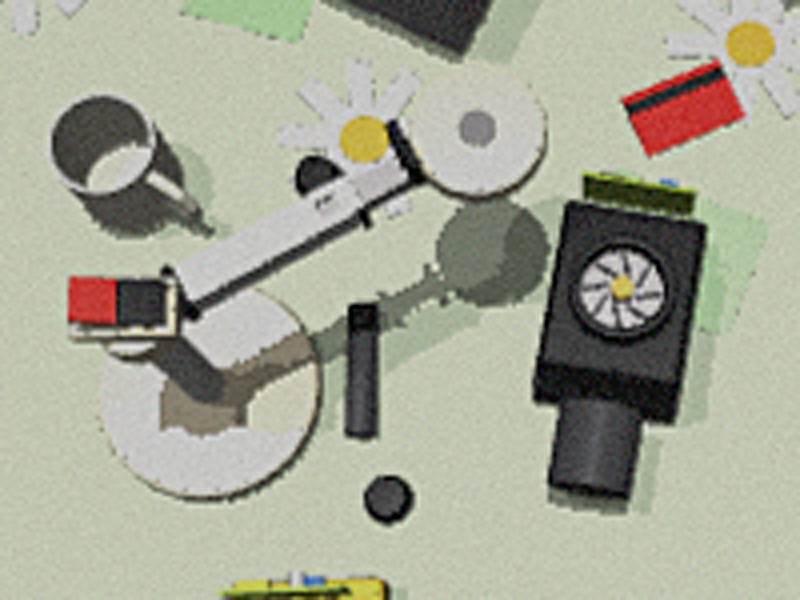

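View pics/crop1.png

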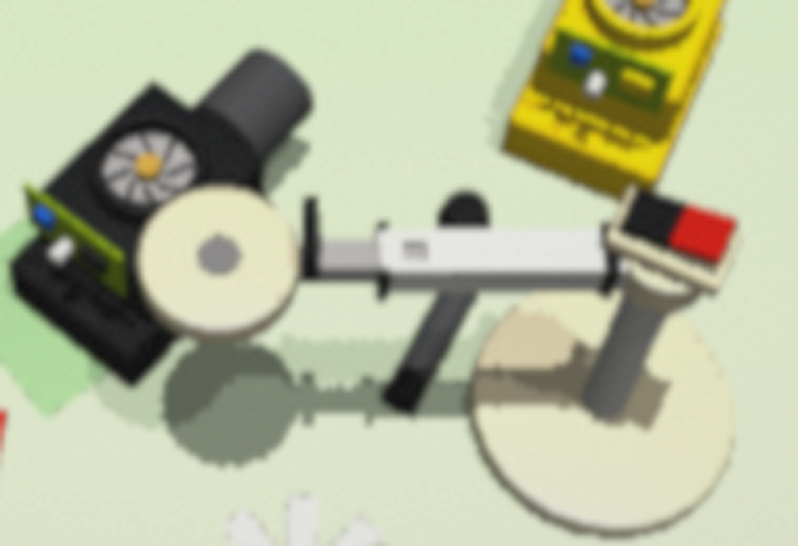

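The crops confirm the target. The black grinder's burr is at crop (622,288) and its green board is on the +x side. The lamp's rocker is at crop (116,301), red end left, and the tab is at crop (405,150).

```bash
python3 - <<'E'
from h import *
t=load('top0');s=load('scene0')
T=lambda u,v:(u/4-.375+110,v/4-.375+90)
S=lambda u,v:(u/4.2-.38+200,v/4.2-.38+190)
pts=dict(foot=(T(210,392),S(604,415),.022),head=(T(477,129),S(219,255),.223),burr=(T(622,288),S(149,166),.132),rock=(T(117,301),S(673,228),.2585),
 tab=(T(405,150),S(311,222),.260))
# foot circle via mask would be finer; ok
P={}
for k,(a,b,z) in pts.items():
    p,q=ray(t,*a,z),ray(s,*b,z);P[k]=(p+q)/2; print(k,p.round(4),q.round(4),a,b)
b=(P['rock'])[:2];
for k in P: v=P[k][:2]-b; print(k,np.hypot(*v),np.arctan2(v[1],v[0]))
# red/black ends -> lamp x axis
for n,a,c in(('top',T(92,302),T(141,302)),('sc',S(704,234),S(650,216))):
    d=t if n=='top' else s
    p=ray(d,*a,.262);q=ray(d,*c,.255);print(n,p,q,np.arctan2(*(q-p)[1::-1]))
# ends of boom, button hole
for n,a in(('hole',T(325,202)),('boomend',T(358,186)),('tabL',T(390,120)),('tabR',T(422,182))): print(n,ray(t,*a,.228 if n[0]!='t' else .26))
E
```

```text
foot [0.5292 0.2871 0.022 ] [0.5431 0.2968 0.022 ] (162.125, 187.625) (343.4295238095238, 288.4295238095238)
head [0.6767 0.0888 0.223 ] [0.6775 0.0899 0.223 ] (228.875, 121.875) (251.76285714285714, 250.3342857142857)
burr [ 0.6061 -0.0136  0.132 ] [ 0.6126 -0.0092  0.132 ] (265.125, 161.625) (235.0961904761905, 229.14380952380952)
rock [0.5331 0.2894 0.2585] [0.5393 0.2902 0.2585] (138.875, 164.875) (359.85809523809525, 243.90571428571428)
tab [0.6443 0.1277 0.26  ] [0.6488 0.1299 0.26  ] (210.875, 127.125) (273.66761904761904, 242.47714285714284)
foot 0.002172712948240633 1.5967009333845266
head 0.24504641500979737 -0.9581652500564716
burr 0.3099704528086869 -1.3325262807447946
rock 0.0 0.0
tab 0.19520574433954269 -0.9701785440323466
top [0.5302528  0.30305293 0.262     ] [0.53471033 0.27605472 0.255     ] -1.407167681850501
sc [0.5351712  0.30568247 0.262     ] [0.53777233 0.27639691 0.255     ] -1.4822090706100208
hole [0.61709253 0.17879569 0.228     ]
boomend [0.62959835 0.15933223 0.228     ]
tabL [0.66294257 0.13912066 0.26      ]
tabR [0.62458715 0.11494041 0.26      ]
```

move_arm(moves=[[0,[0,0,-0.05],[0,0,0]],[0,[0,0,-0.05],[0,0,0]],[0,[0,0,-0.05],[0,0,0]],[0,[0.046,-0.04,0],[0,0,0]],[0,[0.046,-0.04,0],[0,0,0]],[0,[0.046,-0.04,0],[0,0,0]],[0,[0.046,-0.04,0],[0,0,0]],[0,[0.046,-0.04,0],[0,0,0]]])

```text
t: 1.1
tool_pos: [0.3541, -0.3275, 0.3721]
tool_rot: [-0.0, 0.987, 0.161, -0.0]
contact_force: [1.4, 0.3, 0.3]
gripper_width: 0.0148
finger_force: 0.0
```

move_arm(moves=[[0,[0.046,-0.04,0],[0,0,-10]],[0,[0,0,0],[0,0,-10]],[0,[0,0,0],[0,0,-10]],[0,[0,0,0],[0,0,-10]],[0,[0,0,0],[0,0,-10]],[0,[0,0,0],[0,0,-10]],[0,[0,0,0],[0,0,-10]],[0,[0,0,0],[0,0,-10]]])

```text
t: 2.1
tool_pos: [0.3843, -0.2766, 0.372]
tool_rot: [-0.0, 0.65, 0.76, 0.0]
contact_force: [0.1, -0.1, 0.8]
gripper_width: 0.0003
finger_force: 0.0
```

move_arm(moves=[[0,[0,0,0],[0,0,-8.7]],[0,[0,0,0],[0,0,-8.7]],[0,[0,0,0],[0,0,-8.7]],[0,[0.025,0.056,0],[0,0,0]],[0,[0.025,0.056,0],[0,0,0]],[0,[0.025,0.056,0],[0,0,0]],[0,[0.025,0.056,0],[0,0,0]],[0,[0.025,0.056,0],[0,0,0]]])

```text
t: 3.1
tool_pos: [0.544, -0.0127, 0.3722]
tool_rot: [-0.0, 0.464, 0.886, -0.0]
contact_force: [0.7, -0.6, -0.2]
gripper_width: 0.0006
finger_force: 0.0
```

```bash
python3 - <<'E'
from h import *
w=grab('wrist','w1')
im=w['pixels'][:,:,::-1]
cv2.imwrite('pics/w1b.png',cv2.resize(np.clip(im*1.5,0,255).astype('u1'),(800,600)))
print(w['xyz'],rot(w),robot.observe()['tool_pos'])
for k,p in dict(head=(.677,.0893,.223),burr=(.609,-.0115,.132),tab=(.6465,.129,.26),rock=(.535,.2895,.2585)).items(): print(k,proj(w,p)*800/512)
E
```

```text
[0.50129029 0.05100588 0.53584487] [[ 8.22342513e-01  5.46379740e-01  1.58814263e-01]
 [ 5.68992289e-01 -7.89291015e-01 -2.30797462e-01]
 [-7.52386723e-04  2.80158656e-01 -9.59953416e-01]] [ 0.54624887 -0.00623947  0.37144012]
head [678.71091058 262.38131576]
burr [465.54556407 293.01367448]
tab [725.40196776 180.17435964]
rock [ 805.38928359 -318.7045553 ]
```

View pics/w1b.png

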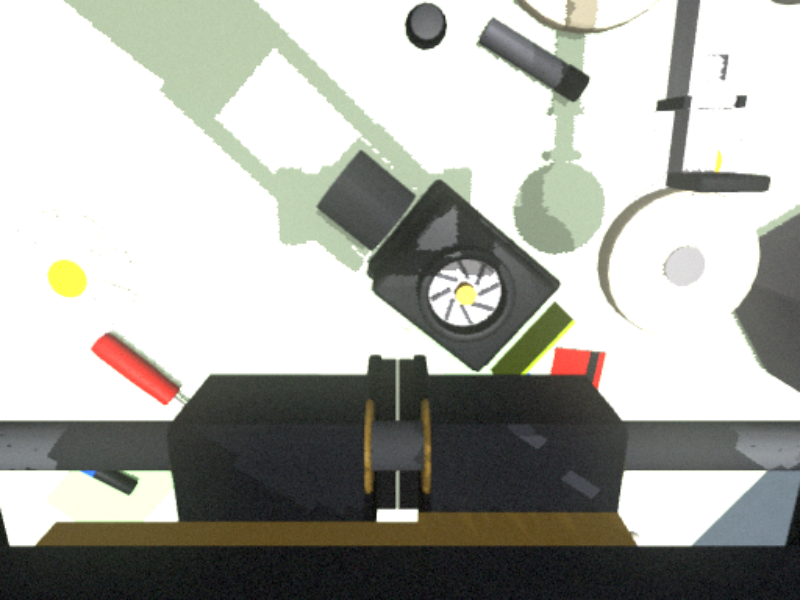

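The wrist view agrees with the projections: burr at (465,293), head at (684,266) and tab at (722,182), each within about 3 mm. I'll carry on to the spot behind the tab.

move_arm(moves=[[0,[0.0245,0.0535,0],[0,0,0]],[0,[0.0245,0.0535,0],[0,0,0]],[0,[0.0245,0.0535,0],[0,0,0]],[0,[0,0,0.03],[0,0,0]],[0,[0,0,0.03],[0,0,0]],[0,[0,0,0],[0,0,0]],[0,[0,0,0],[0,0,0]],[0,[0,0,0],[0,0,0]]])

```text
t: 4.15
tool_pos: [0.6343, 0.137, 0.3148]
tool_rot: [0.001, 0.464, 0.886, 0.001]
contact_force: [0.5, 0.2, -0.1]
gripper_width: 0.0007
finger_force: 0.0
```

```bash
python3 - <<'E'
from h import *
w=grab('wrist','w2')
im=w['pixels'][:,:,::-1]
cv2.imwrite('pics/w2b.png',cv2.resize(np.clip(im*1.1,0,255).astype('u1'),(800,600)))
print(robot.observe()['tool_pos'],robot.observe()['tool_rot'])
for k,p in dict(head=(.677,.0893,.223),tab=(.6465,.129,.26),tip=robot.observe()['tool_pos']).items(): print(k,proj(w,p)*800/512)
E
```

```text
[0.63420413 0.13703379 0.314604  ] [1.26176606e-03 4.64170997e-01 8.85744316e-01 8.36420584e-04]
head [409.71174595 419.00141927]
tab [406.85934814 357.80520841]
tip [393.63793182 383.2434531 ]
```

View pics/w2b.png

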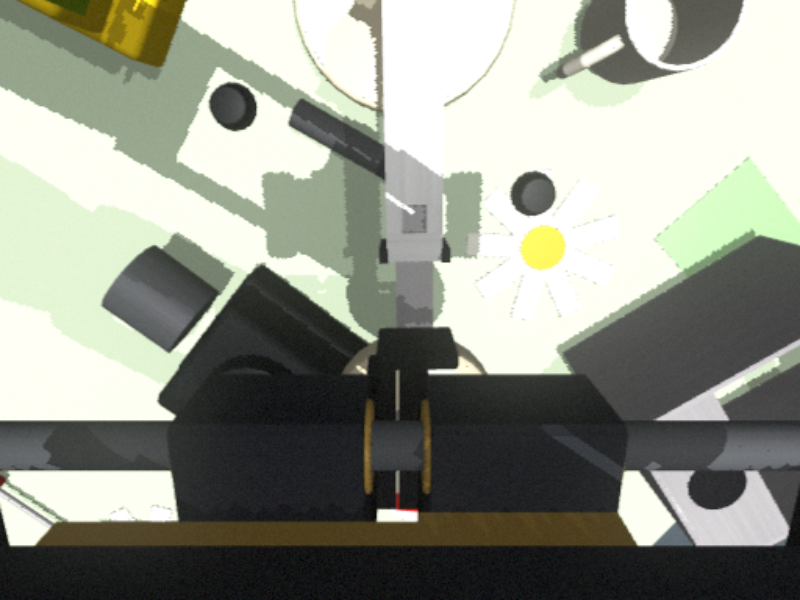

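The tab spans columns 380–458, so it is centred about 419. The tip projects to 394, so I'll shift y by about 9 mm, back off 10 mm and lower the tool.

move_arm(moves=[[0,[0.01,0.009,0],[0,0,0]],[0,[0,0,0.025],[0,0,0]],[0,[0,0,0.025],[0,0,0]],[0,[0,0,0.024],[0,0,0]],[0,[0,0,0],[0,0,0]],[0,[-0.01,0,0],[0,0,0]],[0,[-0.01,0,0],[0,0,0]],[0,[0,0,0],[0,0,0]]])

```text
t: 5.2
tool_pos: [0.6478, 0.1338, 0.24]
tool_rot: [0.001, 0.464, 0.886, 0.001]
contact_force: [-0.3, 1.3, 0.3]
gripper_width: 0.0008
finger_force: 0.6
```

move_arm(moves=[[0,[-0.0075,0,0],[0,0,0]],[0,[-0.0075,0,0],[0,0,0]],[0,[-0.0075,0,0],[0,0,0]],[0,[-0.0075,0,0],[0,0,0]],[0,[-0.0075,0,0],[0,0,0]],[0,[-0.0075,0,0],[0,0,0]],[0,[-0.0075,0,0],[0,0,0]],[0,[0,0,0],[0,0,0]]])

```text
t: 6.2
tool_pos: [0.6772, 0.0907, 0.2396]
tool_rot: [0.001, 0.464, 0.886, 0.0]
contact_force: [0.3, 2.2, 1.5]
gripper_width: 0.0001
finger_force: 0.9
```

move_arm(moves=[[0,[-0.003,0,0],[0,0,0]],[0,[-0.003,0,0],[0,0,0]],[0,[-0.002,0,0],[0,0,0]],[0,[-0.002,0,0],[0,0,0]],[0,[0,0,0],[0,0,0]],[0,[0,0,0],[0,0,0]],[0,[0,0,0],[0,0,0]],[0,[0,0,0],[0,0,0]]])

```text
t: 7.2
tool_pos: [0.6821, 0.0824, 0.2383]
tool_rot: [0.0, 0.464, 0.886, -0.0]
contact_force: [-0.5, 0.7, 0.8]
gripper_width: 0.0006
finger_force: 0.3
```

move_arm(moves=[[0,[-0.003,0,0],[0,0,0]],[0,[-0.001,0,0],[0,0,0]],[0,[-0.001,0,0],[0,0,0]],[0,[-0.001,0,0],[0,0,0]],[0,[0,0,0],[0,0,0]],[0,[0,0,0],[0,0,0]],[0,[0,0,0],[0,0,0]],[0,[0,0,0],[0,0,0]]])

```text
t: 8.2
tool_pos: [0.6834, 0.0808, 0.2381]
tool_rot: [-0.003, 0.463, 0.886, 0.001]
contact_force: [-8.5, 9.1, 2.7]
gripper_width: 0.0003
finger_force: 6.3
```

```bash
python3 - <<'E'
from h import *
a=grab('wrist','w3'); s=grab('scene','scene1')
print(robot.observe()['tool_pos'],robot.observe()['contact_force'])
im=np.clip(a['pixels'][:,:,::-1]*1.1,0,255).astype('u1')
A=cv2.resize(im[:256,130:386],(400,400)); 
b=s['pixels'][190:320,200:390,::-1]; B=cv2.resize(np.clip(b*1.6,0,255).astype('u1'),(400,274)); B=cv2.copyMakeBorder(B,0,126,0,0,0)
cv2.imwrite('pics/c3.png',np.hstack([A,B]))
E
```

```text
[0.6834282  0.08077484 0.23805973] [-8.96483343 10.14637374  3.34360066]
```

View pics/c3.png

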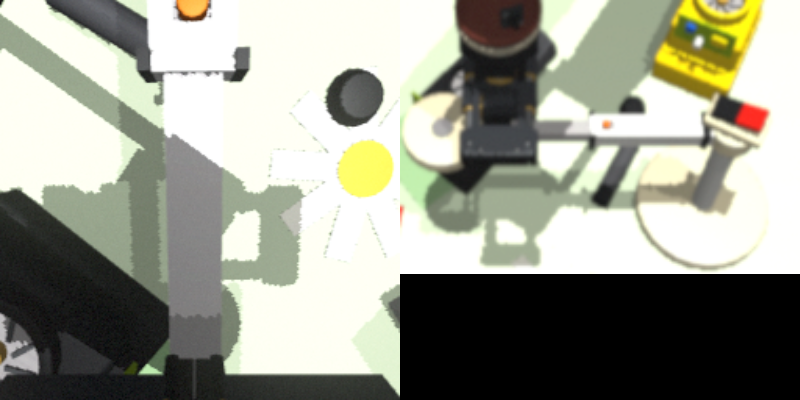

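The orange button has popped out, visible at (192,5) in the left crop and (607,125) in the right one. The neck is locked. Next I back off, lift and open the gripper to straddle the tab.

move_arm(moves=[[0,[0.015,0,0],[0,0,0]],[0,[0,0,0],[0,0,0]],[0,[0,0,-0.03],[0,0,0]],[0.6,[0,0,-0.025],[0,0,0]],[0.6,[-0.015,0,0],[0,0,0]],[0.6,[-0.01,0,0],[0,0,0]],[0.6,[0,0,0],[0,0,0]],[0.6,[0,0,0],[0,0,0]]])

```text
t: 9.3
tool_pos: [0.6909, 0.0693, 0.2919]
tool_rot: [-0.001, 0.464, 0.886, -0.0]
contact_force: [-0.3, 0.3, 0.1]
gripper_width: 0.0425
finger_force: 0.0
```

```bash
python3 - <<'E'
from h import *
t=load('top0');s=load('scene0');w=load('w1')
o=robot.observe();print(o['tool_pos'],o['tool_rot'],o['gripper_width'])
# burr triangulated from three views
A=[];b=[]
for d,(u,v) in((t,(265.1,161.6)),(s,(235.1,229.1)),(w,(465*.64,293*.64))):
    r=rot(d)@np.linalg.solve(d['intrinsics'],[u,v,1]);r/=np.linalg.norm(r);M=np.eye(3)-np.outer(r,r);A.append(M);b.append(M@d['xyz'])
p=np.linalg.solve(sum(A),sum(b));print('burr',p)
P=np.array([.535,.2895]);x=np.array(o['tool_pos'][:2])-P;print(np.hypot(*x),np.arctan2(x[1],x[0]))
v=p[:2]-P;print(np.hypot(*v),np.arctan2(v[1],v[0]))
E
```

```text
[0.69087744 0.06934713 0.29193694] [-1.08676829e-03  4.64202153e-01  8.85728487e-01 -4.77259094e-04] 0.04252962143513406
burr [ 0.6093676  -0.01286335  0.1243501 ]
0.26974999690277796 -0.9546935365560966
0.3113745877823885 -1.329628869173881
```

move_arm(moves=[[0.6,[0,0,0.025],[0,0,0]],[0.6,[0,0,0.024],[0,0,0]],[0.6,[0,0,0],[0,0,0]],[0.6,[0,-0.008,0],[0,0,0]],[0.6,[0.0001,-0.008,0],[0,0,1.7]],[0.6,[0.0001,-0.008,0],[0,0,1.7]],[0.6,[0.0001,-0.008,0],[0,0,1.7]],[0.6,[0,0,0],[0,0,0]]])

```text
t: 10.3
tool_pos: [0.6639, 0.0515, 0.245]
tool_rot: [0.0, 0.503, 0.864, -0.0]
contact_force: [0.6, -0.6, -0.1]
gripper_width: 0.0522
finger_force: 0.0
```

move_arm(moves=[[0.6,[0.0001,-0.008,0],[0,0,1.7]],[0.6,[0.0001,-0.008,0],[0,0,1.7]],[0.6,[0.0001,-0.008,0],[0,0,1.7]],[0.6,[0.0001,-0.008,0],[0,0,1.7]],[0.6,[0.0001,-0.008,0],[0,0,1.7]],[0.6,[0.0001,-0.008,0],[0,0,1.7]],[0.6,[0,0,0],[0,0,0]],[0.6,[0,0,0],[0,0,0]]])

```text
t: 11.3
tool_pos: [0.6207, 0.0319, 0.2445]
tool_rot: [-0.0, 0.578, 0.816, -0.0]
contact_force: [-0.5, 0.5, 0.9]
gripper_width: 0.0521
finger_force: 0.0
```

```bash
python3 - <<'E'
from h import *
o=robot.observe();print(o['tool_pos'],o['tool_rot'],o['gripper_width'],o['contact_force'])
P=np.array([.535,.2895]);x=np.array(o['tool_pos'][:2])-P;print(np.hypot(*x),np.arctan2(x[1],x[0]))
w=grab('wrist','w4');s=grab('top','t4');sc=grab('scene','s4')
A=cv2.resize(w['pixels'][:,:,::-1],(400,300));B=cv2.resize(s['pixels'][80:230,110:310,::-1],(400,300));C=cv2.resize(sc['pixels'][180:330,190:390,::-1],(400,300))
cv2.imwrite('pics/c4.png',np.clip(np.vstack([np.hstack([A,B]),np.hstack([C,C*0])])*1.3,0,255))
E
```

```text
[0.62074014 0.03194484 0.24446681] [-1.69202281e-05  5.77820614e-01  8.16163757e-01 -2.44059935e-04] 0.052096037394042616 [-0.5105417   0.52433481  0.93841594]
0.2714517128668495 -1.2494357451044815[ WARN:0@2.302] global loadsave.cpp:1063 imwrite_ Unsupported depth image for selected encoder is fallbacked to CV_8U.
```

View pics/c4.png

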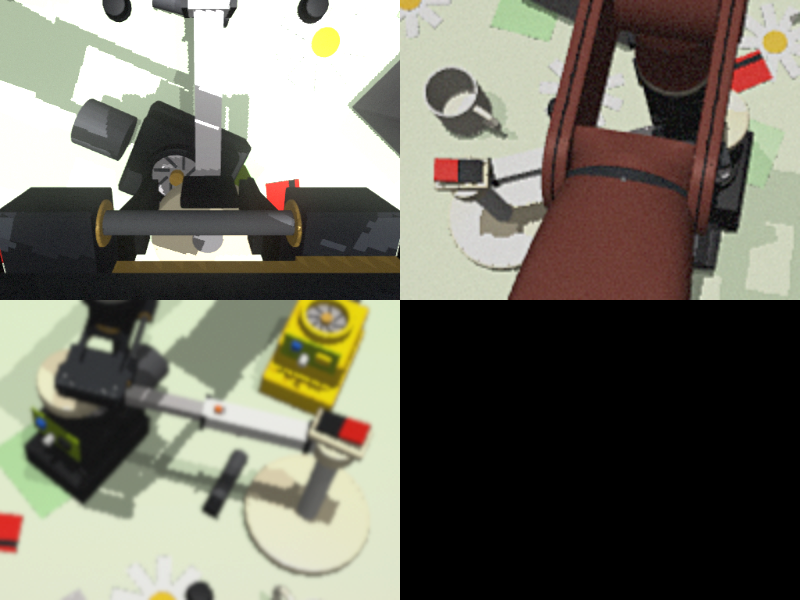

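The boom follows the fingers: in the wrist view (top left) the tab is at (207,190) and the burr at (172,165), still to the left of the neck. About 0.11 rad remains.

move_arm(moves=[[0.6,[0.0001,-0.0075,0],[0,0,1.6]],[0.6,[0.0001,-0.0075,0],[0,0,1.6]],[0.6,[0.0001,-0.0075,0],[0,0,1.6]],[0.6,[0.0001,-0.0065,0],[0,0,1.4]],[0.6,[0,0,0],[0,0,0]],[0.6,[0,0,0],[0,0,0]],[0.6,[0,0.005,0],[0,0,0]],[0.6,[0,0,0],[0,0,0]]])

```text
t: 12.45
tool_pos: [0.5983, 0.0253, 0.2444]
tool_rot: [-0.0, 0.621, 0.784, -0.0]
contact_force: [-0.4, 0.8, 0.3]
gripper_width: 0.0521
finger_force: 0.0
```

move_arm(moves=[[0.6,[0,0,-0.03],[0,0,0]],[0.6,[0,0,-0.03],[0,0,0]],[0,[0,0,-0.03],[0,0,0]],[0,[0.05,0,0],[0,0,0]],[0,[0.06,0,0],[0,0,0]],[0,[0.06,0,0],[0,0,0]],[0,[0,0,0],[0,0,0]],[0,[0,0,0],[0,0,0]]])

```text
t: 13.45
tool_pos: [0.5591, 0.1908, 0.3344]
tool_rot: [0.0, 0.621, 0.784, -0.0]
contact_force: [-0.6, -1.8, -1.0]
gripper_width: 0.003
finger_force: 0.0
```

```bash
python3 - <<'E'
from h import *
o=robot.observe();print(o['tool_pos'],o['tool_rot'],o['gripper_width'],o['contact_force'])
w=grab('wrist','w5');sc=grab('scene','s5')
for d,f in((w,800/512),(sc,1)):
    print([ (proj(d,p)*f).round(1) for p in((.6094,-.0129,.223),(.6094,-.0129,.132),(.535,.2895,.2585))])
A=cv2.resize(w['pixels'][:,:,::-1],(400,300));C=cv2.resize(sc['pixels'][180:330,190:390,::-1],(400,300))
cv2.imwrite('pics/c5.png',np.clip(np.hstack([A,C])*1.3,0,255).astype('u1'))
E
```

```text
[0.55912187 0.19075203 0.33442687] [ 1.76875292e-04  6.20679878e-01  7.84064024e-01 -2.52581516e-04] 0.002971815698309016 [-0.61737815 -1.78188599 -1.04186976]
[array([399. , 610.4]), array([398.6, 515.5]), array([392.5,  79.4])]
[array([233.6, 208.8]), array([234.7, 227.6]), array([360.4, 242.4])]
```

View pics/c5.png

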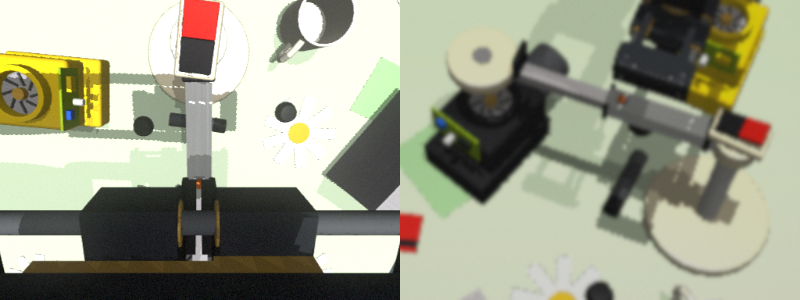

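In the scene view the head's centre dot is at about pixel (231,207.5). The predicted position over the burr is (233.6,208.8), so it is within about 6–9 mm. The rocker's red end is at (203,17) in the wrist crop.

```bash
python3 - <<'E'
from h import *
w=load('w5');s=load('s5')
h=ray(s,231,207.6,.223);print('head',h,np.hypot(*(h[:2]-[.6094,-.0129])))
im=w['pixels'].astype(int)
m=((im[...,0]>110)&(im[...,1]<70)&(im[...,2]<70)).astype('u1');m[120:]=0
n,l,st,c=cv2.connectedComponentsWithStats(m);i=1+st[1:,4].argmax();print(st[i],c[i],st[1:,4])
red=ray(w,*c[i],.261)
mid=ray(w,200*1.28,38*1.28,.2585);print('red',red,'mid',mid)
o=robot.observe();R=rot({'rotation':o['tool_rot']})
d=red-mid;a=np.arctan2(-d[1],-d[0]);print('lamp x',a)
for X in(-1.41,-1.44,-1.48):
    tgt=np.array([.5355,.2895])-.027*np.array([np.cos(X),np.sin(X)]);print(X,tgt,R.T@(np.r_[tgt,.30]-o['tool_pos']))
print('yaw',np.arctan2(R[1,0],R[0,0]))
E
```

```text
head [ 0.61027527 -0.02023824  0.223     ] 0.007390252358916075
[ 233    0   48   52 2124] [256.0094162   24.51365348] [2124]
red [0.53453977 0.3048382  0.261     ] mid [0.53771853 0.29145914 0.2585    ]
lamp x -1.3375293888110753
-1.41 [0.53117718 0.3161517 ] [0.12967366 0.00122721 0.03433133]
-1.44 [0.53197856 0.31626938] [0.12960614 0.00203436 0.03433114]
-1.48 [0.53305187 0.31638878] [0.1294785  0.00310672 0.03433091]
yaw 1.8000563358471564
```

move_arm(moves=[[0,[0.044,0.001,0],[0,0,0]],[0,[0.043,0.001,0],[0,0,0]],[0,[0.043,0,0],[0,0,0]],[0,[0,0,0],[0,0,5.7]],[0,[0,0,0.033],[0,0,0]],[0,[0,0,0.032],[0,0,0]],[0,[0,0,0],[0,0,0]],[0,[0,0,0],[0,0,0]]])

```text
t: 14.55
tool_pos: [0.5323, 0.3171, 0.2709]
tool_rot: [0.0, 0.66, 0.751, 0.001]
contact_force: [0.2, 0.2, -0.0]
gripper_width: 0.0005
finger_force: 0.0
```

move_arm(moves=[[0,[0,0,0.003],[0,0,0]],[0,[0,0,0.003],[0,0,0]],[0,[0,0,0.003],[0,0,0]],[0,[0,0,0.003],[0,0,0]],[0,[0,0,0.002],[0,0,0]],[0,[0,0,0],[0,0,0]],[0,[0,0,0],[0,0,0]],[0,[0,0,0],[0,0,0]]])

```text
t: 15.55
tool_pos: [0.5312, 0.3177, 0.2555]
tool_rot: [-0.0, 0.659, 0.752, -0.0]
contact_force: [-0.8, 2.1, 1.0]
gripper_width: 0.0001
finger_force: 0.7
```

move_arm(moves=[[0,[0,0,0.001],[0,0,0]],[0,[0,0,0.001],[0,0,0]],[0,[0,0,0.001],[0,0,0]],[0,[0,0,0.001],[0,0,0]],[0,[0,0,0],[0,0,0]],[0,[0,0,0],[0,0,0]],[0,[0,0,0],[0,0,0]],[0,[0,0,0],[0,0,0]]])

```text
t: 16.55
tool_pos: [0.5314, 0.3179, 0.2547]
tool_rot: [0.001, 0.659, 0.752, 0.001]
contact_force: [-5.6, -1.0, 14.3]
gripper_width: 0.0005
finger_force: 7.0
```

The force is 14 N at z = 0.2547, so the rocker is at its stop. I'll retract and check.

move_arm(moves=[[0,[0,0,-0.03],[0,0,0]],[0,[0,0,-0.04],[0,0,0]],[0,[0,0,-0.05],[0,0,0]],[0,[0.04,0,-0.04],[0,0,0]],[0,[0.05,0,0],[0,0,0]],[0,[0.05,0,0],[0,0,0]],[0,[0,0,0],[0,0,0]],[0,[0,0,0],[0,0,0]]])

```text
t: 17.55
tool_pos: [0.513, 0.456, 0.4106]
tool_rot: [0.0, 0.659, 0.752, -0.001]
contact_force: [0.1, -1.0, 0.2]
gripper_width: 0.0008
finger_force: 0.0
```

```bash
python3 - <<'E'
from h import *
t=grab('top','t6');sc=grab('scene','s6')
A=cv2.resize(t['pixels'][80:230,110:310,::-1],(400,300));C=cv2.resize(sc['pixels'][180:330,190:390,::-1],(400,300))
cv2.imwrite('pics/c6.png',np.clip(np.hstack([A,C])*1.2,0,255).astype('u1'))
print(robot.observe()['tool_pos'],robot.observe()['contact_force'])
E
```

```text
[0.51345469 0.4553288  0.41152447] [ 0.31670726 -1.08054998  0.19672806]
```

View pics/c6.png

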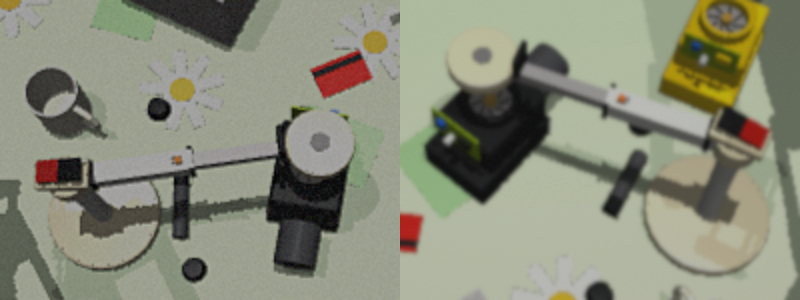

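The button is out at (177,160), the head's centre dot is at (320,142), and the red half of the rocker now looks darker because it is tilted down. I'll do a final numeric check from this view and hand in.

```bash
python3 - <<'E'
from h import *
h=ray(load('t6'),320/2-.25+110,142/2-.25+80,.223);e=np.hypot(*(h[:2]-[.6094,-.0129]));print(h,e)
if e<.016: print(robot.close_job())
E
```

```text
[ 0.60899441 -0.02219269  0.223     ] 0.009301532453191513
the job is handed in; nothing more can be done
None
```

The job is handed in: the neck is locked out, the lamp head sits about 9 mm from the burr centre as measured, and the rocker was pressed to its stop (judged by force and height). The verdict was not shown to me.

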